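# Third hand: hold the tube block on the analyser's mounting panel

### The arm

A 6-joint arm with a two-finger parallel gripper is mounted at the origin on the work surface. World frame = base frame: x ahead of the robot, y to its left, z up, the work surface at z = 0. Lengths are in mm, angles in rad, forces in N, time in s.
With the tool pointing down it reaches from about 250 to 800 mm from the base axis. Payload 8.5 kg.
Tool frame: the origin (TCP) lies midway between the tips of the shut fingers; the grasp point (between the pads) lies 19 mm behind it; z points along the fingers, y is the line along which they close (so a half turn about z gives the same grasp; the last joint's range is limited). The gripper opens to 85 mm and grips with 20 to 120 N. Pads are 22 mm wide; open, the fingers measure 114 mm over their backs; the gripper's body (76 mm by 85 mm) begins 54 mm behind the grasp point. The pads swing forward as they close: fully open they stand 13 mm farther back than shut.
Start: joints at [1.303, 0.238, -0.013, 1.319, 0, 1.571], TCP at [138.907, 506.245, 231.276] pointing down, gripper open.
Joint ranges: [-2.66, 2.66], [-1.03, 1.9], [-1.14, 1.46], [-1.82, 2.27], [-1.45, 1.34], [-3.14, 3.14]. Speed limits (rad/s): [2.22, 2.22, 2.79, 3.14, 3.14, 3.14].

### API

Orientations are given as [roll, pitch, yaw] about the fixed x, y, z axes, in that order (R = Rz(yaw) Ry(pitch) Rx(roll)).
In Python, from workcell import arm gives the robot as it stands.
- The arm moves only by the tool send_rows, never from a script. Its argument "increments" is a list of rows, each a list of 5 numbers: the opening, from 0 (shut) to 1 (fully open), then the shift along the tool's x, y, z in units of 0.05 m (1.0 is 0.05 m), then the turn about the tool's z in units of 0.1 rad (1.0 is 0.1 rad). A call has 1 to 20 rows; each row shifts and turns the commanded pose from where the row before left it, along the tool's axes as they then stand; what a row does not reach is not made up. A row lasts 1/8 s, in which the tool goes at most 62.5 mm and 10.7 degrees, less where a joint would pass 70% of its speed; a pose out of reach is approached as far as the arm can. A call with a number of a shift or a turn outside -1 to 1 is refused whole. A call with a gripper value outside its range is refused whole. The fingers move at their own pace and stop on an object; "grip_force" is the grip in N (left out, the last holds). Time passes only in rows, so rows that do not move let the fingers close. It gives the time, the measured TCP pose, the force, the opening and the grip force at its end, in the units of the state.
- arm.state(): the state, without advancing time (a new reading comes with each control period).
- arm.camera(name): name is "side" or "top"; returns (picture, depth): 420x560x3 uint8, red, green, blue; 420x560 float32, mm along the optical axis (not along the pixel's ray), 0 where there is no reading.
- arm.camera_model(name): a dict with "fx", "fy", "cx", "cy" (pixels), "rvec" (rotation vector, rad) and "tvec" (3), from world to camera coordinates, as OpenCV has them. Camera axes: x right, y down, z forward; pixel columns grow to the right and rows downward; lengths in mm; the calibration is good to about 2 mm. A picture is of the moment at which its call begins. camera_model takes no time and is no camera call.
- arm.hand_in(): hands the job in; it is judged then, once.
The state is a dict: "clock": time; "joint_positions": joint angles; "joint_velocities": joint speeds; "joint_torque": joint torques, N m; "position": TCP position; "eef_rot": TCP orientation; "ft_force": force on the tool from outside, world axes, zero at the start; "moment": the same for the moment, N m; "width": finger opening in mm; "grasp_force": force on a finger pad.
Only numpy, scipy, OpenCV 4.12 (cv2) and the standard library are available. Lean on these libraries where they do the work, as an engineer would, in place of code of your own. Each camera call takes 0.05 s, during which the arm holds its last target. There are 200 camera calls.

### The job

Swing the white analyser's service door wide open (a right angle or so) by its blue handle, then pick up the wooden tube block and press its steel back flat and upright against the grey panel behind the door, centred inside the yellow outline, with a steady push of about 10 newtons (never more than 25), so that a colleague can screw it on from behind. Finish while still holding it there: keep gripping and pushing (between 5 and 15 newtons), do not let go. Leave the other things on the bench where they are.

Things in the scene. Friction and masses are not known exactly. Their poses are not given: they have to be found in the camera images.
- analyser: White bench analyser, fixed, 360 mm wide, 290 deep, front part 122 mm high, keypad and screen behind rising to 190. It stands to the robot's left, its front facing roughly the robot's right (world -y). Origin: bench level, on the housing's front plane, straight below the outline's centre. Own x points into the housing, y along the front towards the door hinge (near the robot), z up.
- door (a joint): Service door angle, rad: 0 shut, grows as it opens (clockwise seen from above), at most 1.9; starts shut or ajar, light friction, stays where left. White upright panel over the analyser's front, 195 mm wide, 12 thick, from 30 to 130 mm above the bench; vertical hinge at the end nearer the robot base. It swings outwards.
- door_hinge (a point): Point on the door's vertical hinge axis, 80 mm above the bench, 100 mm along the analyser's y from the outline's centre. Turns with the door: own y points along the door from handle end to hinge, x from its outer to its inner face.
- handle: Blue grip sleeve of the door's handle: upright round bar, 12 mm thick, from 78 to 128 mm above the bench, top end free; it turns freely on its post. Axis 32 mm off the door's outer face, 170 mm along the door from the hinge; two short arms below it, at 50 and 70 mm, carry the post. Pinch it from above. Origin: on its axis, 100 mm above the bench.
- panel: Grey upright mounting panel behind the door, 150 mm wide, from 38 to 126 mm above the bench, 22 mm proud of the housing front. On rubber mounts: yields straight inwards 1 mm per newton of push, up to 20 mm. Origin: centre of its front face, 82 mm above the bench; x points into the analyser (the way to push), y along the panel to the hinge, z up.
- mark (a point): Centre of the yellow outline on the panel's front face (the panel's origin and axes), 82 mm above the bench: the centre of the block's back belongs here. Outline opening 59 mm wide, 71 high; block's back 48 by 60. A yellow tick on the panel's top edge marks the middle from above. Moves in with the panel when pushed.
- block: Wooden tube block with four open holes in its top, and a steel plate with two brass dots on its back: 60 mm deep (x), 48 mm wide (y), 60 mm high, 130 to 220 g. It starts standing upright on the bench. Origin: centre of its underside; x points out of the steel back, z up. Grip it across its 48 mm width.
- block_back (a point): Centre of the block's steel back face: 30 mm along x from the block's axis, 30 mm above its underside. Axes as the block's.
- white_block: White plastic tube block of the same shape without steel back (58 by 48 by 60 mm); not needed, leave it. Origin: centre of its underside.
- tube_rack: White rack of tubes with orange caps, 70 by 170 mm, 98 mm high; leave it. Origin: centre of its underside.
- reagent: Amber bottle with blue cap, 56 mm across, 120 mm high; leave it. Origin: centre of its underside.
- jar: Clear jar with red lid, 64 mm across, 75 mm high; leave it. Origin: centre of its underside.
- screw_tray: Blue tray of screws, 110 by 80 mm, 30 mm high; leave it. Origin: centre of its underside.
- driver: Screwdriver lying on the bench; leave it. Origin: its underside, x along it towards the tip.
Things that resemble listed ones, but are neither listed nor needed, are in the scene too. There is more than one size of the block; the job needs the middle-sized.

How it is judged (in metres and radians):
On the way, in this order (a step that is already met when the one before it is completed fails the run):
1. the door is pulled by its handle (contact force between the fingers and handle above 0.3 N and value of joint door above 0.4 rad), for 0.1 s.
2. the service door is swung wide open (value of joint door above 1.2 rad), for 0.2 s.
3. the block's steel back is held against the panel inside the outline with 5 to 15 N (value of joint door above 1.2 rad and contact force between block and panel between 5 and 15 N and y of block_back in the frame of mark between -0.008 and 0.008 m and z of block_back in the frame of mark between -0.008 and 0.008 m and x of block_back in the frame of mark between -0.004 and 0.004 m and angle between the x axis of block and the x axis of panel, either way round below 0.1 rad and angle between block's own z axis and vertical below 0.1 rad and contact force between the fingers and block above 2 N and height (world z) of block above 0.03 m and linear speed of block below 0.02 m/s), for 1 s.
At the end, for the whole second after the job is handed in: Door open past 1.2 rad; block still, in the fingers, underside over 30 mm up, its steel back on the panel within 8 mm of the outline's centre both ways, flat and upright within 0.1 rad, pressing with 5 to 15 N, all through the last second (all of step 3); the arm keeps its last pose, push and grip.
It fails at once if the panel is pushed with more than 25 N (contact force between anything else and panel above 25 N).
It fails at once if another thing on the bench is moved by more than 30 mm (distance of any of white_block, tube_rack, reagent, jar, screw_tray, driver from where it was at the start of the episode above 0.03 m).
It also fails if it takes over 67 s, if anything falls off the work surface, if the arm or the gripper's body presses on something with over 40 N, if the wrist force passes 120 N, or if a joint passes its speed limit or range.

## Working session

There is one attempt and no reset: what is moved stays moved. The work goes in short steps, Python scripts to look and compute and a tool call to move; the robot and the scene stay as the last step left them, time stands still between calls to the robot, and variables do not carry over. Pictures are saved under pics/ and viewed, at most 10 in all, crops included, and the job is handed in when it is done.

Besides the shell and the picture viewer there is one more tool, called after "Request:" by a JSON object that holds its "fn" and its "kwargs". send_rows: Moves the arm, as the interface text tells. Its arguments: {"type":"object","properties":{"increments":{"type":"array","items":{"type":"array","items":{"type":"number","minimum":-1,"maximum":1}}},"grip_force":{"type":"number"}},"required":["increments"]}

```bash
mkdir -p pics; cat > h.py <<'E'
import numpy as np, cv2, pickle
from workcell import arm
def snap(n,tag):
    im,d=arm.camera(n); cv2.imwrite(f'pics/{tag}.png',im[:,:,::-1]); np.savez(f'{tag}.npz',im=im,d=d); return im,d
def world(n,d,u,v):
    m=arm.camera_model(n); R,_=cv2.Rodrigues(np.array(m['rvec'],float)); t=np.array(m['tvec'],float).ravel()
    u=np.asarray(u,float);v=np.asarray(v,float)
    c=np.stack([(u-m['cx'])/m['fx']*d,(v-m['cy'])/m['fy']*d,d],-1)
    return (c-t)@R
def cloud(n,d):
    v,u=np.mgrid[:d.shape[0],:d.shape[1]]
    P=world(n,d.astype(float),u,v); P[d==0]=np.nan; return P
E
python3 - <<'E'
from h import *
a,_=snap('top','top0'); b,_=snap('side','side0')
for n in('top','side'):
    m=arm.camera_model(n);R,_=cv2.Rodrigues(np.array(m['rvec'],float));print(n,m['fx'],-R.T@np.array(m['tvec']).ravel(),R[2])
print(arm.state())
E
```

```text
top 395.13848940293025 [ 380.04031116 -127.43198927  908.95557602] [ 0.22787281 -0.00368204 -0.97368395]
side 408.36903650903406 [ 471.66781505 -756.80055587  709.79158746] [ 0.11220442  0.69972174 -0.70554919]
{'clock': 0.1, 'joint_positions': array([ 1.30299027e+00,  2.38710885e-01, -1.41430658e-02,  1.31921317e+00,
        3.09881262e-06,  1.57076265e+00]), 'joint_velocities': array([ 0.00080974, -0.00087354,  0.00075048, -0.00058687,  0.00116475,
        0.0013931 ]), 'joint_torque': array([-5.70863704e-04, -5.39720643e+01,  3.47001922e+01,  1.34534121e-02,
       -1.48193303e-04,  6.81716710e-07]), 'position': array([138.82570691, 505.93264507, 230.75758126]), 'eef_rot': array([-3.14032186e+00, -3.14160509e-06,  2.87382027e+00]), 'ft_force': array([ 0.14046935, -0.87265252,  0.47794485]), 'moment': array([-0.01666345, -0.00944211,  0.08754839]), 'grasp_force': 0.0, 'width': 85.07997735206355}
```

View pics/top0.png

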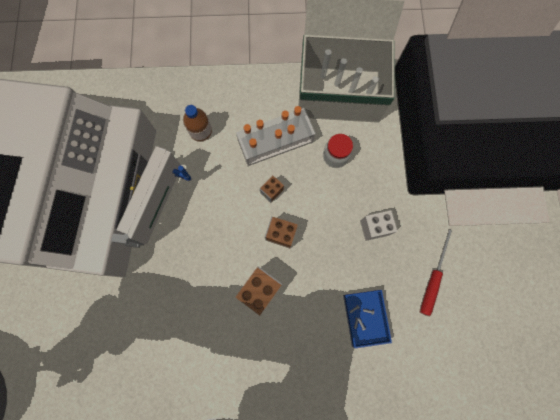

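View pics/side0.png

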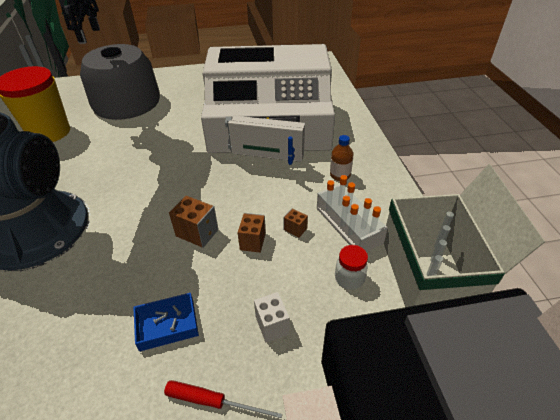

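Top view: candidates for the block are brown small (272,188), brown middle (281,232), brown large (258,291) and white (381,223). The middle brown one fits. The door is ajar, running from (160,155) to (130,240), with its handle at (182,172).

```bash
python3 - <<'E'
from h import *
D={n:np.load(n+'0.npz') for n in('top','side')}
C={n:cloud(n,D[n]['d']) for n in D}
np.set_printoptions(precision=1,suppress=True)
def rect(P):
    r=cv2.minAreaRect(P[:,:2].astype(np.float32)); return r, cv2.boxPoints(r)
# block tops
for n,pts in (('top',[(272,188),(281,232),(258,291),(381,223)]),('side',[(295,214),(252,220),(193,208),(270,305)])):
    P=C[n];
    for (u,v) in pts:
        Q=P[v-25:v+26,u-25:u+26].reshape(-1,3); Q=Q[np.isfinite(Q[:,0])]; 
        hist,e=np.histogram(Q[Q[:,2]>25][:,2],bins=np.arange(25,120,2)); z=e[hist.argmax()]+1
        T=Q[abs(Q[:,2]-z)<3]; r,b=rect(T); print(n,(u,v),'z',z,r,len(T))
# handle
for n in D:
    im=D[n]['im'].astype(int);P=C[n]
    bl=(im[...,2]>im[...,0]+30)&(im[...,2]>im[...,1]+25)&(P[...,2]>40)&(P[...,2]<140)
    k,l,s,c=cv2.connectedComponentsWithStats(bl.astype(np.uint8))
    for i in range(1,k):
        if s[i,4]>8: Q=P[l==i]; print(n,'blue',c[i],s[i,4],Q.mean(0),Q.min(0),Q.max(0))
    ye=(im[...,0]>im[...,2]+50)&(im[...,1]>im[...,2]+35)&(P[...,1]>250)&(P[...,2]<140)&(P[...,2]>35)
    k,l,s,c=cv2.connectedComponentsWithStats(ye.astype(np.uint8))
    for i in range(1,k):
        if s[i,4]>3: Q=P[l==i]; print(n,'yellow',c[i],s[i,4],Q.mean(0),Q.min(0),Q.max(0))
# profile of the analyser: fill map of z along top image rows
P=C['top']
for v in range(120,260,10):
    print(v,[tuple(int(x) for x in P[v,u]) if np.isfinite(P[v,u,0]) else None for u in range(100,172,6)])
t=D['top']['im'][90:270,80:300,::-1]; s=D['side']['im'][110:260,180:360,::-1]
t=cv2.resize(t,None,fx=2.5,fy=2.5,interpolation=2)[:450]; s=cv2.resize(s,None,fx=3,fy=3,interpolation=2)
cv2.imwrite('pics/ct.png',t);cv2.imwrite('pics/cs.png',s)
E
```

```text
top (272, 188) z 44 ((611.620361328125, -123.6583480834961), (34.867610931396484, 44.44453430175781), 45.472774505615234) 216
top (281, 232) z 60 ((509.21258544921875, -141.2069854736328), (59.86525344848633, 48.373085021972656), 69.67816925048828) 440
top (258, 291) z 78 ((384.15673828125, -90.5057144165039), (62.51715087890625, 77.9518814086914), 52.246429443359375) 864
top (381, 223) z 60 ((517.5508422851562, -358.9928283691406), (48.45152282714844, 58.82680892944336), 10.769792556762695) 433
side (295, 214) z 44 ((636.7939453125, -100.50944519042969), (108.55622100830078, 44.30202865600586), 42.65808868408203) 202
side (252, 220) z 60 ((508.8390197753906, -142.24427795410156), (63.620723724365234, 48.264652252197266), 69.78691864013672) 374
side (193, 208) z 78 ((384.40289306640625, -91.94451141357422), (63.45418930053711, 79.54058837890625), 53.14601135253906) 591
side (270, 305) z 60 ((516.8487548828125, -359.2821350097656), (48.4362907409668, 60.21693801879883), 10.470113754272461) 599
top blue [190.6 110.4] 111 [768.1  45.5 120.3] [756.   33.5 111.2] [781.4  58.1 124.7]
top b
[... 2466 characters left out ...]
 131), (528, 148, 129), (531, 141, 115), (536, 140, 82), (542, 137, 50), (551, 138, 1), (551, 125, -1)]
230 [(512, 222, 122), (512, 211, 120), (511, 198, 122), (509, 183, 130), (509, 171, 129), (508, 159, 129), (509, 150, 122), (513, 147, 94), (519, 146, 59), (528, 150, 3), (527, 137, 1), (527, 123, 1)]
240 [(491, 221, 121), (491, 209, 123), (491, 197, 121), (490, 184, 125), (490, 173, 121), (491, 165, 110), (492, 157, 98), (496, 156, 66), (500, 153, 34), (505, 150, 1), (504, 136, 0), (504, 122, 1)]
250 [(471, 220, 121), (471, 208, 121), (473, 203, 105), (476, 203, 72), (479, 201, 44), (482, 201, 10), (483, 192, -2), (482, 177, 0), (482, 163, 2), (482, 149, 0), (482, 137, -2), (481, 121, 1)]
```

View pics/ct.png

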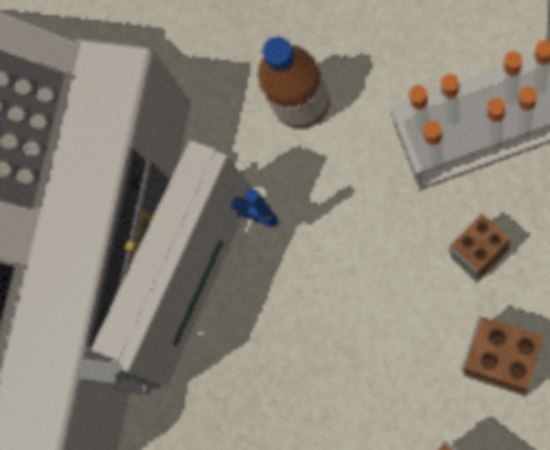

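View pics/cs.png

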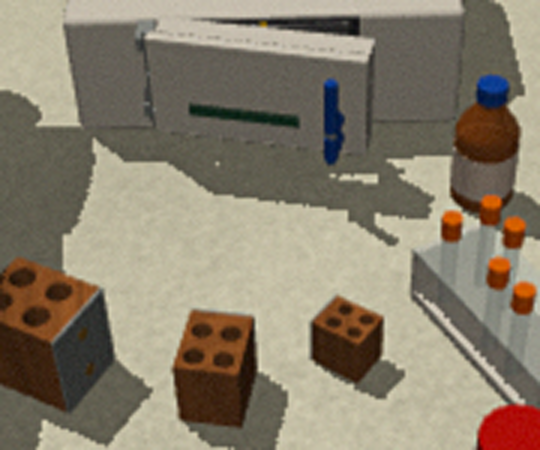

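The crops confirm the middle block. Its -y end is plain wood in the side view, so the steel end faces the analyser (+y). The yellow tick shows at top (132,188) and side (268,117).

```bash
python3 - <<'E'
from h import *
np.set_printoptions(precision=2,suppress=True)
D={n:np.load(n+'0.npz') for n in('top','side')}
C={n:cloud(n,D[n]['d']) for n in D}
def fitline(Q):  # robust xy line
    vx,vy,x,y=cv2.fitLine(Q[:,:2].astype(np.float32),cv2.DIST_HUBER,0,.01,.01).ravel()
    r=abs((Q[:,0]-x)*vy-(Q[:,1]-y)*vx); Q=Q[r<5]
    vx,vy,x,y=cv2.fitLine(Q[:,:2].astype(np.float32),cv2.DIST_HUBER,0,.01,.01).ravel()
    return np.array([vx,vy])*np.sign(vx),np.array([x,y]),len(Q)
# housing front right part & left part from side cam
P=C['side']
def reg(u0,u1,v0,v1,zl=35,zh=115):
    Q=P[v0:v1,u0:u1].reshape(-1,3); return Q[(Q[:,2]>zl)&(Q[:,2]<zh)]
A=np.vstack([reg(308,328,118,148),reg(207,224,115,148)])
d,p,k=fitline(A); print('front',d,np.degrees(np.arctan2(d[1],d[0])),p,k)
dd,pp,k=fitline(reg(234,284,130,150,40,110)); print('door outer',dd,np.degrees(np.arctan2(dd[1],dd[0])),pp,k)
im=D['side']['im']
Q=np.vstack([reg(234,300,110,165,30,140)]); s=(Q[:,:2]-pp)@dd; off=(Q[:,:2]-pp)@np.array([-dd[1],dd[0]]); s=s[abs(off)<4]; print('door ends', pp+dd*np.percentile(s,1),pp+dd*np.percentile(s,99),np.percentile(s,[0.5,1,5,95,99,99.5]))
for n in D:
    i=D[n]['im'].astype(int);W=C[n]
    bl=(i[...,2]>i[...,0]+30)&(i[...,2]>i[...,1]+25)&(W[...,0]<660)&(W[...,0]>600)&(W[...,1]>30)
    Q=W[bl]; 
    for a,b in((78,100),(100,122),(122,134)):
        q=Q[(Q[:,2]>a)&(Q[:,2]<b)]; print(n,a,len(q),np.median(q,0) if len(q) else '')
    m=arm.camera_model(n); 
    ctr={'top':(132,188),'side':(268,117)}[n]
    sub=i[ctr[1]-5:ctr[1]+6,ctr[0]-5:ctr[0]+6]; sc=np.minimum(sub[...,0],sub[...,1])-sub[...,2]; v,u=np.unravel_index(sc.argmax(),sc.shape); w=np.clip(sc-25,0,None); vv,uu=np.mgrid[:11,:11]
    print('tick',n,sc.max(),(uu*w).sum()/w.sum()+ctr[0]-5,(vv*w).sum()/w.sum()+ctr[1]-5,W[v+ctr[1]-5,u+ctr[0]-5])
E
```

```text
front [ 0.99 -0.16] -9.111931 [601.9  182.14] 888
door outer [ 0.92 -0.38] -22.460289 [561.32 128.72] 863
door ends [502.62 152.99] [664.37  86.12] [-64.96 -63.52 -55.9  105.01 111.5  112.3 ]
top 78 10 [635.24  69.3   82.32]
top 100 15 [631.28  61.6  109.08]
top 122 26 [635.02  62.9  128.47]
tick top 77 131.435 187.815 [597.11 164.35 124.04]
side 78 34 [635.59  59.25  90.2 ]
side 100 29 [633.38  58.4  112.4 ]
side 122 19 [635.42  60.37 127.1 ]
tick side 91 267.4035087719298 117.62280701754386 [594.94 162.98 125.83]
```

Request:
{"fn": "send_rows", "kwargs": {"increments": [[1,0,0,-0.5,0],[1,0,0,-0.3,1],[1,0,0,0,1]]}}

```text
clock: 0.48
position: [139.0, 506.7, 272.2]
eef_rot: [3.14, -0.0, 2.671]
ft_force: [-0.3, -0.2, 0.3]
width: 85.4
grasp_force: 0.0
```

Request:
{"fn": "send_rows", "kwargs": {"increments": [[1,-0.4,-0.1,0,0],[1,-0.8,-0.2,0,0],[1,-0.8,-0.2,0,0],[1,-0.8,-0.2,0,0],[1,-0.8,-0.2,0,0],[1,-0.8,-0.2,0,0],[1,-0.8,-0.2,0,0],[1,-0.8,-0.2,0,0],[1,-0.8,-0.2,0,0],[1,-0.8,-0.2,0,0],[1,-0.8,-0.2,0,0],[1,-0.8,-0.25,0,0],[1,-0.8,-0.25,0,0],[1,-0.8,-0.25,0,0],[1,-0.8,-0.25,0,0],[1,-0.8,-0.25,0,0],[1,-0.4,-0.1,0,0]], "grip_force": 30}}

```text
clock: 2.6
position: [633.1, 60.7, 270.4]
eef_rot: [-3.14, -0.001, 2.674]
ft_force: [-0.8, 0.6, 0.0]
width: 85.4
grasp_force: 0.0
```

Request:
{"fn": "send_rows", "kwargs": {"increments": [[1,0,0,0,1],[1,0,0,0,1],[1,0,0,0,1],[1,0,0,0,1],[1,0,0,0,1],[1,0,0,0,1],[1,0,0,0,1],[1,0,0,0,1],[1,0,0,0,1],[1,0,0,0,1],[1,0,0,0,1],[1,0,0,0,1],[0.6,0,0,0,1],[0.6,0,0,0,1],[0.6,0,0,0,0.6],[0.6,0,0,0,0]]}}

```text
clock: 4.6
position: [631.9, 62.6, 271.0]
eef_rot: [-3.141, 0.001, 1.215]
ft_force: [0.1, 0.5, 0.8]
width: 51.1
grasp_force: 0.0
```

Request:
{"fn": "send_rows", "kwargs": {"increments": [[0.6,0.03,0.05,0.5,0],[0.6,0,0,0.7,0],[0.6,0,0,0.7,0],[0.6,0,0,0.6,0],[0.6,0,0,0.5,0],[0.6,0,0,0.4,0],[0.6,0,0,0.2,0],[0,0,0,0,0],[0,0,0,0,0],[0,0,0,0,0],[0,0,0,0,0],[0,0,0,0,0]]}}

```text
clock: 6.1
position: [636.7, 63.6, 92.4]
eef_rot: [3.138, -0.0, 1.214]
ft_force: [3.4, -2.8, -2.4]
width: 11.1
grasp_force: 30.0
```

Request:
{"fn": "send_rows", "kwargs": {"increments": [[0,-0.08,-0.02,0,0.25],[0,-0.167,-0.05,0,0.5],[0,-0.167,-0.05,0,0.5],[0,-0.167,-0.05,0,0.5],[0,-0.167,-0.05,0,0.5],[0,-0.167,-0.05,0,0.5],[0,-0.167,-0.05,0,0.5],[0,0,0,0,0]]}}

```text
clock: 7.1
position: [595.4, 24.2, 92.3]
eef_rot: [3.141, -0.001, 0.888]
ft_force: [-0.5, -0.6, 4.7]
width: 11.0
grasp_force: 30.6
```

Request:
{"fn": "send_rows", "kwargs": {"increments": [[0,-0.08,-0.02,0,0.25],[0,-0.167,-0.05,0,0.5],[0,-0.167,-0.05,0,0.5],[0,-0.167,-0.05,0,0.5],[0,-0.167,-0.05,0,0.5],[0,-0.167,-0.05,0,0.5],[0,-0.167,-0.05,0,0.5],[0,-0.167,-0.05,0,0.5],[0,-0.167,-0.05,0,0.5],[0,-0.167,-0.05,0,0.5],[0,-0.167,-0.05,0,0.5],[0,0,0,0,0]]}}

```text
clock: 8.6
position: [511.2, -5.6, 92.2]
eef_rot: [-3.139, -0.002, 0.365]
ft_force: [-0.3, 7.7, 6.5]
width: 11.7
grasp_force: 31.1
```

Request:
{"fn": "send_rows", "kwargs": {"increments": [[0,-0.08,-0.05,0,0.25],[0,-0.167,-0.06,0,0.5],[0,-0.167,-0.055,0,0.5],[0,-0.167,-0.055,0,0.5],[0,-0.167,-0.055,0,0.5],[0,-0.167,-0.055,0,0.5],[0,-0.167,-0.055,0,0.5],[0,-0.167,-0.055,0,0.5],[0,-0.167,-0.055,0,0.5],[0,-0.167,-0.055,0,0.5],[0,-0.167,-0.055,0,0.5],[0,-0.1,-0.03,0,0.3],[0,0,0,0,0]]}}

```text
clock: 10.22
position: [411.8, -40.6, 91.6]
eef_rot: [-3.099, 0.004, -0.129]
ft_force: [0.7, 0.7, 0.7]
width: 0.0
grasp_force: 0.0
```

```bash
python3 - <<'E'
from h import *
np.set_printoptions(precision=3,suppress=True)
a,_=snap('top','top1'); b,_=snap('side','side1')
s=arm.state(); print(s['joint_positions'],s['position'],s['eef_rot'],s['ft_force'],s['width'])
cv2.imwrite('pics/m1.png',cv2.resize(np.vstack([a[60:330,60:400],b[60:330,60:400]])[:,:,::-1],None,fx=1.1,fy=1.1))
E
```

```text
[-0.129  0.154 -0.508  0.912  0.043  3.141] [412.379 -40.173  91.602] [-3.099  0.003 -0.128] [ 0.836 -0.535 -0.869] -0.22791546790424744
```

View pics/m1.png

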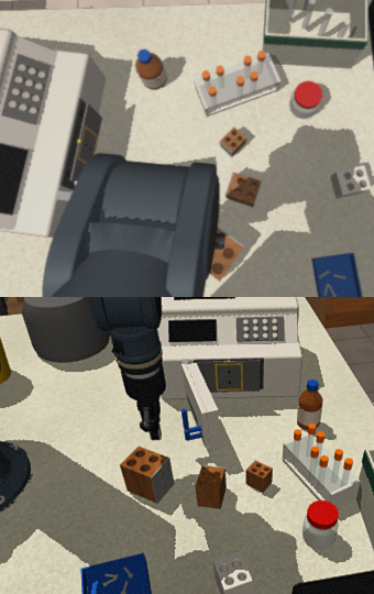

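The side view shows the door open to nearly a right angle at (200,400), with the yellow outline visible at (229,376). Joint 6 reached its limit and the fingers slid off the handle, so I'll measure the door and the panel now.

```bash
cat > meas.py <<'E'
from h import *
import sys
np.set_printoptions(precision=2,suppress=True)
D=np.load(sys.argv[1]+'.npz'); P=cloud('side',D['d']); i=D['im'].astype(int)
white=(i.min(2)>110)&(i.max(2)-i.min(2)<40)
X,Y,Z=P[...,0],P[...,1],P[...,2]
# door top edge
s=(Z>122)&(Z<134)&(X>400)&(X<560)&(Y>-45)&(Y<150)&white
Q=P[s]; print('doortop',len(Q))
if len(Q)>10:
    l=cv2.fitLine(Q[:,:2].astype(np.float32),cv2.DIST_HUBER,0,.01,.01).ravel(); 
    if l[1]>0:l=l*np.array([-1,-1,1,1])
    print('dir deg',np.degrees(np.arctan2(l[1],l[0])),'door angle',-9.1-np.degrees(np.arctan2(l[1],l[0])),Q.min(0),Q.max(0))
bl=(i[...,2]>i[...,0]+30)&(i[...,2]>i[...,1]+25)&(Z>80)&(Z<132)&(Y>-60)&(Y<150)&(X<560)
if bl.any(): print('handle',bl.sum(),np.median(P[bl],0))
ye=(i[...,0]>i[...,2]+45)&(i[...,1]>i[...,2]+30)&(Y>120)&(Y<200)&(Z>30)&(Z<132)&(X>530)&(X<660)
Q=P[ye]; print('yellow',len(Q),Q.min(0),Q.max(0),(np.percentile(Q,3,axis=0)+np.percentile(Q,97,axis=0))/2)
q=Q[Q[:,2]<122]; l=cv2.fitLine(q[:,:2].astype(np.float32),cv2.DIST_HUBER,0,.01,.01).ravel(); print('ye line',np.degrees(np.arctan2(l[1],l[0])),l[2:])
G=P[(Y>140)&(Y<175)&(Z>42)&(Z<118)&(X>525)&(X<668)&(i.max(2)<130)]
if len(G)>50:
    l=cv2.fitLine(G[:,:2].astype(np.float32),cv2.DIST_HUBER,0,.01,.01).ravel(); l=l*np.sign(l[0])if l[0]<0 else l
    print('panel',len(G),np.degrees(np.arctan2(l[1],l[0])),l[2:],'x',np.percentile(G,[1,99],axis=0),'y at mark x595:',l[3]+(595-l[2])*l[1]/l[0])
# middle block top
T=P[(Z>57)&(Z<63)&(X>450)&(X<570)&(Y>-200)&(Y<-90)]; print('block',cv2.minAreaRect(T[:,:2].astype(np.float32)))
E
python3 meas.py side1
```

```text
doortop 649
dir deg -81.88131 door angle 72.78131 [486.37 -27.1  124.06] [543.63 149.99 133.29]
handle 72 [474.88 -10.78 109.5 ]
yellow 155 [562.81 151.39  41.57] [628.46 181.3  129.66] [595.71 160.36  83.66]
ye line -9.3327465 [599.41 159.8 ]
panel 1185 -9.147751 [601.  159.9] x [[530.86 147.87  43.65]
 [667.21 172.58 117.26]] y at mark x595: 160.87054
block ((508.8575439453125, -141.92002868652344), (62.35971450805664, 48.073673248291016), 69.76248931884766)
```

Request:
{"fn": "send_rows", "kwargs": {"increments": [[0,0,0,-0.5,0],[0,0,0,-0.8,0],[0,0,0,-0.8,-1],[0,0,0,-0.4,-1],[0,0,0,0,-1],[0,0,0,0,-1],[0,0,0,0,-1],[0,0,0,0,-1],[0,0,0,0,-1],[0,0,0,0,-1],[0,0,0,0,-1],[0,0,0,0,-1],[0,0,0,0,-1],[0,0,0,0,-1],[0,0,0,0,-1],[0,0,0,0,0]]}}

```text
clock: 12.32
position: [412.1, -45.1, 216.4]
eef_rot: [-3.127, -0.04, 1.172]
ft_force: [-0.4, -0.4, -0.3]
width: 0.2
grasp_force: 0.0
```

```bash
cat > go.py <<'E'
import sys,numpy as np
from scipy.spatial.transform import Rotation as Ro
from workcell import arm
s=arm.state();p=np.array(s['position']);R=Ro.from_euler('xyz',s['eef_rot']).as_matrix()
print('pos',p.round(1),'rot',np.round(s['eef_rot'],3),'F',np.round(s['ft_force'],1),'tool z',R[:,2].round(3))
for a in sys.argv[1:]:
    t=np.array([float(x) for x in a.split(',')]); d=(t-p)@R/50; print(a,'units',d.round(2)); p=t
E
python3 go.py 560,0,217 560,0,95 480,0,95
```

```text
pos [412.1 -45.1 216.4] rot [-3.127 -0.04   1.172] F [-0.4 -0.4 -0.3] tool z [ 0.002  0.043 -0.999]
560,0,217 units [1.98 2.38 0.03]
560,0,95 units [-0.1   0.04  2.44]
480,0,95 units [-0.62 -1.47 -0.  ]
```

Request:
{"fn": "send_rows", "kwargs": {"increments": [[0,0.2,0.24,0,0],[0,0.5,0.6,0,0],[0,0.5,0.6,0,0],[0,0.5,0.6,0,0],[0,0.28,0.34,0,0],[0,0,0,0.4,0],[0,-0.05,0.02,0.8,0],[0,-0.05,0.02,0.8,0],[0,0,0,0.44,0],[0,-0.05,-0.12,0,0],[0,-0.1,-0.24,0,0],[0,-0.1,-0.24,0,0],[0,-0.1,-0.24,0,0],[0,-0.1,-0.24,0,0],[0,-0.1,-0.24,0,0],[0,-0.05,-0.12,0,0],[0,0,0,0,0]]}}

```text
clock: 14.45
position: [481.7, -0.1, 96.5]
eef_rot: [-3.127, -0.04, 1.172]
ft_force: [0.6, 0.9, -0.2]
width: -0.2
grasp_force: 0.0
```

```bash
python3 - <<'E'
from h import *
snap('side','side2')
E
python3 meas.py side2; python3 go.py 495,-5,95
```

```text
doortop 12
dir deg -99.72342775286384 door angle 90.62342775286385 [419.53 -22.63 124.74] [458.42  12.05 130.52]
handle 74 [421.27   4.99 110.38]
yellow 153 [563.07 151.92  42.1 ] [628.36 179.14 128.71] [595.91 160.36  84.3 ]
ye line -9.57554 [600.63 159.59]
panel 1169 -9.187727 [602.93 159.6 ] x [[532.51 147.68  42.87]
 [667.35 172.97 117.4 ]] y at mark x595: 160.88177
block ((508.4690246582031, -142.16897583007812), (62.69667434692383, 48.440433502197266), 70.16909790039062)
pos [ 4.822e+02 -1.000e-01  9.640e+01] rot [-3.127 -0.04   1.172] F [ 0.9  0.1 -0. ] tool z [ 0.002  0.043 -0.999]
495,-5,95 units [0.01 0.27 0.02]
```

```bash
python3 go.py 500,-4,96 500,-4,180 509,-141,150
```

```text
pos [ 4.822e+02 -1.000e-01  9.640e+01] rot [-3.127 -0.04   1.172] F [ 0.9  0.1 -0. ] tool z [ 0.002  0.043 -0.999]
500,-4,96 units [0.07 0.36 0.01]
500,-4,180 units [ 0.07 -0.02 -1.68]
509,-141,150 units [-2.48  1.24  0.48]
```

Request:
{"fn": "send_rows", "kwargs": {"increments": [[0,0.04,0.18,0,0],[0,0.03,0.18,0,0],[0,0,0,-0.4,0],[0,0.07,-0.02,-0.8,0],[0,0,0,-0.48,0],[0.5,-0.3,0.15,0,0],[1,-0.6,0.3,0.1,0],[1,-0.6,0.3,0.1,0],[1,-0.6,0.3,0.18,0],[1,-0.38,0.19,0.1,0],[1,0,0,0,-0.46],[1,0,0,0,0],[1,0,0,0,0]]}}

```text
clock: 16.12
position: [509.3, -141.3, 149.8]
eef_rot: [-3.128, -0.041, 1.217]
ft_force: [-0.9, -0.1, -0.4]
width: 85.5
grasp_force: 0.0
```

```bash
python3 go.py 509,-141.8,14
```

```text
pos [ 509.3 -141.3  149.8] rot [-3.128 -0.041  1.217] F [-0.9 -0.1 -0.4] tool z [ 0.001  0.043 -0.999]
509,-141.8,14 units [-0.12  0.04  2.71]
```

Request:
{"fn": "send_rows", "kwargs": {"increments": [[1,-0.06,0.02,0.4,0],[1,-0.06,0.02,0.7,0],[1,0,0,0.7,0],[1,0,0,0.5,0],[1,0,0,0.3,0],[1,0,0,0.11,0],[0.4,0,0,0,0],[0.4,0,0,0,0],[0.4,0,0,0,0],[0.4,0,0,0,0],[0.4,0,0,0,0]], "grip_force": 60}}

```text
clock: 17.5
position: [510.2, -141.8, 15.8]
eef_rot: [-3.13, -0.041, 1.218]
ft_force: [-0.3, 0.8, 6.9]
width: 47.6
grasp_force: 61.7
```

Request:
{"fn": "send_rows", "kwargs": {"increments": [[0.4,0,0,-0.2,0],[0.4,0,0,-0.4,0],[0.4,0,0,-0.5,0],[0.4,0,0,-0.4,0],[0.4,0,0,-0.2,-0.5],[0.4,0,0,0,-0.7],[0.4,0,0,0,-0.73],[0.4,0,0,0,0]]}}

```text
clock: 18.5
position: [509.3, -145.2, 100.1]
eef_rot: [-3.137, -0.043, 1.411]
ft_force: [-0.4, -0.1, -1.6]
width: 47.5
grasp_force: 62.0
```

```bash
python3 go.py 586,100,100 586,100,68 587.1,107,68
```

```text
pos [ 509.3 -145.2  100.1] rot [-3.137 -0.043  1.411] F [-0.4 -0.1 -1.6] tool z [ 0.002  0.043 -0.999]
586,100,100 units [5.08 0.74 0.22]
586,100,68 units [-0.03  0.    0.64]
587.1,107,68 units [ 0.14 -0.    0.01]
```

Request:
{"fn": "send_rows", "kwargs": {"increments": [[0.4,0.3,0.04,0.01,0],[0.4,0.6,0.09,0.03,0],[0.4,0.7,0.1,0.03,0],[0.4,0.7,0.1,0.03,0],[0.4,0.7,0.1,0.03,0],[0.4,0.7,0.1,0.03,0],[0.4,0.6,0.1,0.03,0],[0.4,0.5,0.07,0.02,0],[0.4,0.2,0.04,0.01,0],[0.4,0.06,0,0,0],[0.4,0,0,0.32,0],[0.4,0,0,0.32,0],[0.4,0,0,0,0],[0.4,0,0,0,0]]}}

```text
clock: 20.25
position: [586.0, 100.0, 67.2]
eef_rot: [-3.136, -0.042, 1.411]
ft_force: [0.5, 0.2, -1.8]
width: 47.4
grasp_force: 62.0
```

```bash
python3 - <<'E'
from h import *
np.set_printoptions(precision=2,suppress=True)
a,d=snap('side','side3'); t,dt=snap('top','top3')
P=cloud('side',d); i=a.astype(int)
br=(i[...,0]>i[...,2]+25)&(i[...,0]>i[...,1]+12)&(P[...,0]>530)&(P[...,0]<650)&(P[...,1]>40)&(P[...,1]<150)&(P[...,2]>40)&(P[...,2]<130)
Q=P[br]; print(len(Q),np.percentile(Q,[2,50,98],axis=0))
n=np.array([.159,.987]);y=np.array([-.987,.159])
M=np.array([595.8,160.7]); q=Q[:,:2]-M
print('x,y,z in mark',np.percentile(np.c_[q@n,q@y,Q[:,2]-82],[1,3,50,97,99],axis=0))
b=cv2.resize(a[60:200,180:360],None,fx=2.8,fy=2.8); c=cv2.resize(t[100:240,80:260],None,fx=2.8,fy=2.8)
cv2.imwrite('pics/m3.png',np.vstack([b[:300],c[:300]])[:,:,::-1])
E
python3 go.py 587.1,107,68
```

```text
587 [[558.03  66.03  54.24]
 [581.62  72.97 100.92]
 [603.84 123.46 113.99]]
x,y,z in mark [[-94.61 -22.35 -28.75]
 [-93.83 -20.83 -27.28]
 [-90.33   1.53  18.92]
 [-39.96  23.82  31.48]
 [-36.27  24.31  32.36]]
pos [586.4 100.2  67.7] rot [-3.137 -0.043  1.411] F [-0.3  0.3 -1.7] tool z [ 0.003  0.043 -0.999]
587.1,107,68 units [ 0.14 -0.01  0.  ]
```

View pics/m3.png

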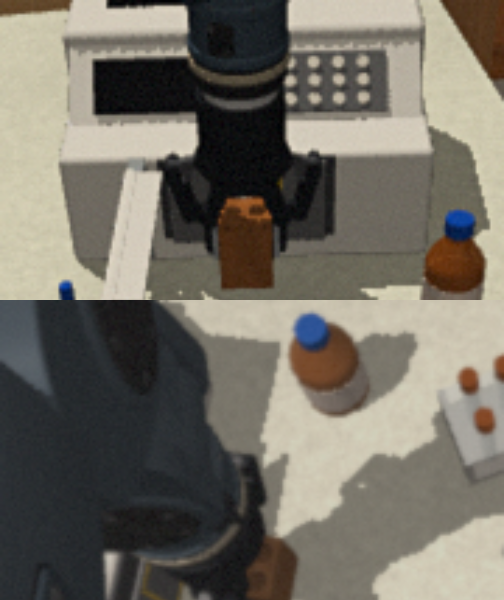

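Side crop: the block is held upright in front of the outline, with the door open on the left. The measured offset is about 1 mm sideways, with 33 mm still to go.

Request:
{"fn": "send_rows", "kwargs": {"increments": [[0.4,0.1,0,0.004,0],[0.4,0.15,0,0.006,0],[0.4,0.15,0,0.006,0],[0.4,0.12,0,0.005,0],[0.4,0.06,0,0.003,0],[0.4,0.04,0,0.002,0],[0.4,0.04,0,0.002,0],[0.4,0.04,0,0.002,0],[0.4,0,0,0,0],[0.4,0,0,0,0],[0.4,0,0,0,0]]}}

```text
clock: 21.72
position: [591.5, 134.7, 67.3]
eef_rot: [-3.137, -0.042, 1.411]
ft_force: [-0.9, -4.0, 0.1]
width: 47.2
grasp_force: 62.1
```

```bash
python3 go.py
```

```text
pos [591.5 134.7  67.3] rot [-3.137 -0.042  1.411] F [-0.9 -4.   0.1] tool z [ 0.002  0.043 -0.999]
```

Request:
{"fn": "send_rows", "kwargs": {"increments": [[0.4,0.04,0,0.002,0],[0.4,0.04,0,0.002,0],[0.4,0.04,0,0.002,0],[0.4,0,0,0,0],[0.4,0,0,0,0],[0.4,0,0,0,0],[0.4,0,0,0,0],[0.4,0,0,0,0]]}}

```text
clock: 22.72
position: [592.3, 139.9, 67.4]
eef_rot: [-3.137, -0.041, 1.411]
ft_force: [-3.5, -8.7, 2.4]
width: 47.1
grasp_force: 62.4
```

```bash
python3 go.py; python3 - <<'E'
from h import *
np.set_printoptions(precision=2,suppress=True)
F=[]
for k in range(4):
    a,d=arm.camera('side'); F.append(arm.state()['ft_force'])
print('F',np.mean(F,0),arm.state()['clock'])
np.savez('side4.npz',im=a,d=d)
P=cloud('side',d); i=a.astype(int);n=np.array([.159,.987]);y=np.array([-.987,.159])
M=np.array([595.8,160.7])
Q=P.reshape(-1,3); c=i.reshape(-1,3); q=Q[:,:2]-M; X,Yy,Z=q@n,q@y,Q[:,2]-82
m=(X>-62)&(X<-30)&(abs(Yy)<45)&(abs(Z)<45)
f=m&(X<-44)&(Z<20)&(c[:,0]>c[:,2]+20)  # front face brown
print('front face x,y,z',np.percentile(np.c_[X,Yy,Z][f],[1,3,50,97,99],axis=0),f.sum())
A=np.c_[Yy,Z,np.ones(len(X))][f]; s,_,_,_=np.linalg.lstsq(A,X[f],rcond=None); print('tilts dx/dy,dx/dz',s)
ye=(c[:,0]>c[:,2]+45)&(c[:,1]>c[:,2]+30)&(X>-10)&(X<25)&(abs(Yy)<45)&(abs(Z)<50)
print('yellow',ye.sum(),np.percentile(np.c_[X,Yy,Z][ye],[1,50,99],axis=0) if ye.sum() else '')
E
python3 meas.py side4 | head -3
```

```text
pos [592.3 139.9  67.4] rot [-3.137 -0.041  1.411] F [-3.5 -8.7  2.4] tool z [ 0.002  0.041 -0.999]
F [-2.09 -8.41  2.03] 22.925
front face x,y,z [[-54.47 -20.91 -29.1 ]
 [-53.93 -20.52 -27.98]
 [-51.06   2.46  -4.83]
 [-48.27  23.83  18.49]
 [-47.99  24.71  19.05]] 281
tilts dx/dy,dx/dz [ -0.    -0.01 -51.09]
yellow 31 [[ -8.58 -31.78 -38.26]
 [ -2.74  -0.86  29.63]
 [ 10.81  17.44  32.12]]
doortop 637
dir deg -100.88174614242538 door angle 91.78174614242539 [419.38 -27.97 123.69] [514.9  149.8  133.66]
handle 73 [421.32   5.15 110.9 ]
```

Request:
{"fn": "send_rows", "kwargs": {"increments": [[0.4,0.01,0,0,0],[0.4,0,0,0,0],[0.4,0,0,0,0],[0.4,0,0,0,0],[0.4,0,0,0,0],[0.4,0,0,0,0],[0.4,0,0,0,0],[0.4,0,0,0,0],[0.4,0,0,0,0],[0.4,0,0,0,0],[0.4,0,0,0,0],[0.4,0,0,0,0],[0.4,0,0,0,0],[0.4,0,0,0,0]]}}

```text
clock: 24.68
position: [592.4, 140.3, 67.4]
eef_rot: [-3.137, -0.041, 1.411]
ft_force: [-3.5, -8.7, 1.9]
width: 47.1
grasp_force: 62.4
```

```bash
python3 go.py; python3 -c "
from workcell import arm
print(arm.hand_in())"
```

```text
pos [592.4 140.3  67.4] rot [-3.137 -0.041  1.411] F [-3.5 -8.7  1.9] tool z [ 0.002  0.041 -0.999]
the job is handed in; nothing more can be done
None
```

I handed the job in at 24.7 s with the door open about 92° and the block still gripped: its steel back is flat and upright on the panel, about 2 mm off the outline's centre, pushing with roughly 9 N; the fingers slipped off the handle at about 73°, so I pushed the door the rest of the way with shut fingers, and the hand-in gave no verdict.

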